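# Brake the turning sample rotor and lock it with its pin

### The arm

A 7-joint arm with a two-finger parallel gripper is mounted at the origin on a cart in front of the work surface, level with it; the furniture and walls round the work are solid. World frame = base frame: x ahead of the robot, y to its left, z up, the work surface at z = 0. Lengths are in m, angles in rad, forces in N, time in s.
With the tool pointing down it reaches from about 0.35 to 0.9 m from the base axis. Payload 8.1 kg.
Tool frame: the origin (TCP) lies at the very end of the fingers, on their centre line; the grasp point (between the pads) lies 19 mm behind it (grasp_offset is the distance from the TCP to the grasp point, in m); z points along the fingers, y is the line along which they close (so a half turn about z gives the same grasp; the last joint's range is limited). The gripper opens to 92 mm and grips with 3 to 60 N. Pads are 19 mm wide; open, the fingers measure 130 mm over their backs; the gripper's body (75 mm by 190 mm) begins 47 mm behind the grasp point.
Start: joints at [1.078, 0.434, 0.025, 1.573, -0.012, 1.134, -0.075], TCP at [0.237, -0.578, 0.227] pointing down, gripper open.
Joint ranges: [-2.62, 2.62], [-0.44, 2.09], [-1.27, 1.32], [0.08, 2.57], [-1.32, 4.46], [0.12, 2], [-2.74, 2.74]. Speed limits (rad/s): [2.22, 2.22, 3.01, 3.01, 3.14, 3.14, 3.14].

### API

Orientations are given as a rotation vector (axis times angle).
In Python, from cell import observe, get_image, camera_params, sign_off, silhouettes, grasp_offset gives the robot as it stands. The module is installed in compiled form; this text tells all that it offers.
- The arm moves only by the tool jog_arm, never from a script. Its argument "motion" is a list that holds one entry, the list of rows, each a list of 7 numbers: the shift along the tool's x, y, z in m, then the turn, a rotation vector about the tool's x, y, z in rad, then the closure, from -1 (fully open) to 1 (shut), so that 0 is half open. In form: [[[dx, dy, dz, wx, wy, wz, hand], ...]]. A call has 1 to 10 rows; each row is the pose to reach, as a shift and turn from the pose commanded when the call began, along the tool's axes at that moment; what a row does not reach only later rows make up. A row lasts 1/12 s, in which the tool goes at most 41.7 mm and 7.16 degrees, less where a joint would pass 70% of its speed; a pose out of reach is approached as far as the arm can. A call with a gripper value outside its range is refused whole. The fingers move at their own pace and stop on an object; "force" is the grip in N (left out, the last holds). Time passes only in rows, so rows that repeat a pose let the fingers close. It gives the time, the measured TCP pose, the force, the opening and the grip force at its end, in the units of the state.
- observe(): the state, without advancing time (a new reading comes with each control period).
- get_image(name): name is "side" or "top" or "wrist"; returns the picture (400x640x3 uint8, red, green, blue); there is no depth.
- camera_params(name): a dict with "vertical_fov" (degrees; the focal length in pixels is half the picture's height over the tangent of half this angle, whatever the lens; pixels are square), "cx", "cy" (the principal point, pixels), "T" (4x4, takes a point from camera to world coordinates). Camera axes: x right, y down, z forward; pixel columns grow to the right and rows downward; lengths in m; the calibration is good to about 2 mm. The wrist camera is an equidistant fisheye: a pixel r from the principal point sees the ray r / f radians off the axis. A picture is of the moment at which its call begins: read the wrist's pose just before it. camera_params takes no time and is no camera call; for the wrist camera it gives the pose at the moment of the call.
- sign_off(): hands the job in; it is judged then, once.
Trained networks look in the newest picture that a camera, given by its name, has taken for a name from the list of things; names that differ only in an ending like _2 or _b are one class to them, and where a whole thing is asked for, a point or a joint stands for the part that bears it (a point fixed in the world has none). Each returns a list of dicts, best first, with "p" (0 to 1); they miss things now and then, are a little off and sometimes report something else, mostly with a low value. They report only what shows in the picture. A call takes as long as a camera call.
- silhouettes(query, camera): "mask" (400x640 bool, what is visible of it) and "pixel" ([column, row] in pixels, amid what is visible of it).
The state is a dict: "clock": time; "joints": joint angles; "dq": joint speeds; "joint_efforts": joint torques, N m; "position": TCP position; "ee_rot": TCP orientation; "force": force on the tool from outside, world axes, zero at the start; "ft_torque": the same for the moment, N m; "width": opening from 0.0 (shut) to 1.0 (fully open); "gripper_force": force on a finger pad.
Only numpy, scipy, OpenCV 4.12 (cv2) and the standard library are available. Lean on these libraries where they do the work, as an engineer would, in place of code of your own. Each camera call takes 0.05 s, during which the arm holds its last target. There are 200 camera calls.

### The job

The sample rotor is idling round on its slip clutch and has to be locked for loading. Take the red-handled locking pin from its black stand and put it into the guide on the blue bridge so that its foot rides, let go, on the turning wheel; then gently brake the wheel with your fingertips on the bare outer band of its top until its hole comes to rest under the guide and the pin catches in it. Press the pin fully home until its collar sits on the guide, without forcing, let go of everything, and leave the other things where they are.

Things in the scene. Friction and masses are not known exactly. Their poses are not given: they have to be found in the camera images.
- pin_mid (a point): Middle of the loose locking pin (76 mm long, 80 g): its lower end is 38 mm below this point, its top 38 mm above. From the lower end: steel shank 12 mm in diameter, 42 mm long, foot bevelled 2.2 mm high to 8.6 mm diameter; collar 23 mm in diameter, 4 mm thick; red handle 19 mm in diameter, 30 mm long. It starts upright in a fixed black stand (46 x 46 mm, 46 mm high, 14 mm hole), collar resting on the stand's top.
- pin: The same locking pin; origin at the centre of its lower end, z along the pin up to the handle.
- guide_mouth (a point): Centre of the mouth of the guide's upright through-hole (13.5 mm wide, 3 mm chamfer), on top of the metal block (38 mm square, 24 mm high) at the end of the blue bridge, 88 mm above the worktop, 55 mm from the wheel's axis. The wheel's top is 28 mm below it: a pin riding on the wheel has its middle 10 mm above this point; fully home, collar on the guide, 4 mm below.
- base: The rotor's fixed white stand, 250 x 200 x 28 mm, with the blue bridge and the guide as part of it; origin on the worktop below the wheel's axis, x points from the axis to the guide and the bridge's post (post top 88 mm high).
- wheel_top (a point): Centre of the grey wheel's flat top face, on its axis, 60 mm above the worktop. The wheel is 190 mm in diameter, 10 mm thick. Six blue-capped tubes (19 mm high) turn with it within 35 mm of the axis; from 66 to 95 mm from the axis the face is a bare flat band for the fingertips. Guide and bridge are over it on the guide's side only; the opposite side is open from above.
- rotor: The wheel with its sprung bearing: pressed from above it yields straight down about 0.4 mm per newton, at most 4 mm, and comes up again. Fingertips on the outer band slow the wheel in proportion to the press and stall it at a few newtons (friction unknown); eased, it runs again; above 20 N the bearing is harmed. Origin on the axis, 20 mm below the wheel's top.
- wheel (a joint): Wheel angle about the upright axis, rad, growing without limit, counter-clockwise from above; at whole turns its hole is under the guide. A slip clutch drives it with a steady 0.2 N m; drag holds it at about 16 rad/s (10 or more with the pin riding); it responds within 0.1 s. At speed the pin skips over the hole; at 1 to 4 rad/s it drops in and stops the wheel, but may slip free if only just in.
- wheel_hole (a point): Centre of the wheel's one hole, on its top face: 13 mm wide in the turning direction, 19 mm radially, through, 55 mm from the axis, with a red stroke outward of it; turns with the wheel. Once caught, the clutch holds the hole's edge against the pin's side, so pushing the pin home takes some newtons.
- beaker: Glass beaker, 52 mm wide, 70 mm high, a bystander; origin under its centre.
- amber_bottle: Amber bottle with a black cap, 56 mm wide, 110 mm high, a bystander; origin under its centre.
- red_vial: Small vial with a red cap, 27 mm wide, 52 mm high, a bystander; origin under its centre.

How it is judged:
By the outcome, as a careful person would: the job done as asked, in the order asked, and still so for the second after the job is handed in, with the robot touching nothing.
It also fails if it takes over 72 s, if anything falls off the work surface, if the arm or the gripper's body presses on something with over 40 N, if the wrist force passes 120 N, or if a joint passes its speed limit or range.

## Working session

There is one attempt and no reset: what is moved stays moved. The work goes in short steps, Python scripts to look and compute and a tool call to move; the robot and the scene stay as the last step left them, time stands still between calls to the robot, and variables do not carry over. Pictures are saved under pics/ and viewed, at most 10 in all, crops included, and the job is handed in when it is done.

Besides the shell and the picture viewer there is one more tool, called after ">>>" as a command line: name --argument value ..., lists and objects as JSON in quotes. jog_arm: Moves the arm, as the interface text tells. Its arguments: {"type":"object","properties":{"motion":{"type":"array"},"force":{"type":"number"}},"required":["motion"]}

```bash
mkdir -p pics
cat > h.py <<'E'
import numpy as np, cv2
from cell import *
def img(n,f):
    im=get_image(n); cv2.imwrite('pics/'+f,cv2.cvtColor(im,cv2.COLOR_RGB2BGR)); return im
def ray(n,px,P=None):
    P=P or camera_params(n); f=200/np.tan(np.radians(P['vertical_fov'])/2)
    d=np.array([px[0]-P['cx'],px[1]-P['cy']],float)
    if n=='wrist':
        r=np.hypot(*d); th=r/f; v=np.array([*(d/max(r,1e-9)*np.sin(th)),np.cos(th)])
    else: v=np.array([*(d/f),1.])
    T=np.array(P['T']); return T[:3,3],T[:3,:3]@v
def onz(n,px,z,P=None):
    o,v=ray(n,px,P); return o+v*(z-o[2])/v[2]
def proj(n,X,P=None):
    P=P or camera_params(n); T=np.array(P['T']); c=T[:3,:3].T@(np.array(X)-T[:3,3]); f=200/np.tan(np.radians(P['vertical_fov'])/2)
    if n=='wrist':
        r=np.hypot(c[0],c[1]); k=f*np.arctan2(r,c[2])/max(r,1e-9)
    else: k=f/c[2]
    return np.array([P['cx']+k*c[0],P['cy']+k*c[1]])
E
python3 - <<'E'
from h import *
s=observe(); print({k:np.round(v,3) for k,v in s.items()}, grasp_offset)
a=img('top','t0.png'); 
for q in ['pin','base','rotor','guide_mouth','beaker','amber_bottle','red_vial']:
    for d in silhouettes(q,'top')[:2]: print(q,round(d['p'],2),np.round(d['pixel']),d['mask'].sum())
b=img('side','s0.png')
for q in ['pin','rotor']:
    for d in silhouettes(q,'side')[:2]: print(q,round(d['p'],2),np.round(d['pixel']),d['mask'].sum())
for c in ['top','side','wrist']:
    P=camera_params(c); print(c,P['vertical_fov'],P['cx'],P['cy'],np.round(P['T'],3).tolist())
E
```

```text
{'clock': np.float64(0.0), 'joints': array([ 1.078,  0.435,  0.025,  1.574, -0.012,  1.134, -0.075]), 'dq': array([ 0.001, -0.002,  0.   , -0.001, -0.   ,  0.002,  0.   ]), 'joint_efforts': array([-1.0000e-03, -6.6785e+01,  9.8500e-01, -3.1446e+01, -6.1000e-02,
        4.3000e-02,  0.0000e+00]), 'position': array([ 0.237, -0.578,  0.226]), 'ee_rot': array([-3.081e+00, -6.080e-01,  1.000e-03]), 'force': array([-0.259,  0.256, -0.93 ]), 'ft_torque': array([-0.015,  0.003,  0.001]), 'gripper_force': np.float64(0.0), 'width': np.float64(0.995)} 0.0188
base 0.87 [287. 200.] 7652
rotor 0.56 [286. 207.] 4180
rotor 0.4 [442. 248.] 90
guide_mouth 0.61 [286. 204.] 7718
beaker 0.57 [189. 190.] 518
beaker 0.29 [283. 199.] 7744
amber_bottle 0.77 [410. 163.] 590
red_vial 0.63 [469. 187.] 165
pin 0.42 [316. 314.] 177
rotor 0.78 [300. 193.] 2316
top 48.714780086565455 320.74451576447683 199.58043190930943 [[0.0, -0.985, 0.171, 0.387], [-1.0, 0.002, 0.015, -0.004], [-0.015, -0.171, -0.985, 1.127], [0.0, 0.0, 0.0, 1.0]]
side 56.346008481380075 322.06778538609 200.89992223212613 [[0.926, -0.256, 0.277, 0.316], [-0.378, -0.613, 0.694, -0.654], [-0.008, -0.748, -0.664, 0.717], [0.0, 0.0, 0.0, 1.0]]
wrist 65.70646984690485 317.2543655165424 207.05812655073 [[0.38, -0.894, -0.237, 0.302], [-0.925, -0.367, -0.097, -0.553], [-0.0, 0.256, -0.967, 0.385], [0.0, 0.0, 0.0, 1.0]]
```

Run:
```python
import cv2,numpy as np
a=cv2.imread('pics/t0.png');b=cv2.imread('pics/s0.png')
cv2.imwrite('pics/t1.png',cv2.resize(a[100:340,160:500],None,fx=2.3,fy=2.3,interpolation=2))
```

```text
(no output)
```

View pics/t1.png

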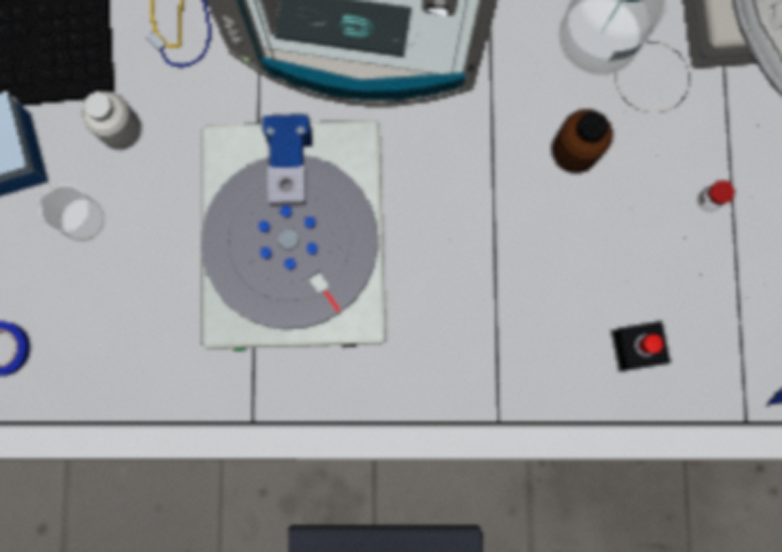

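View pics/s0.png

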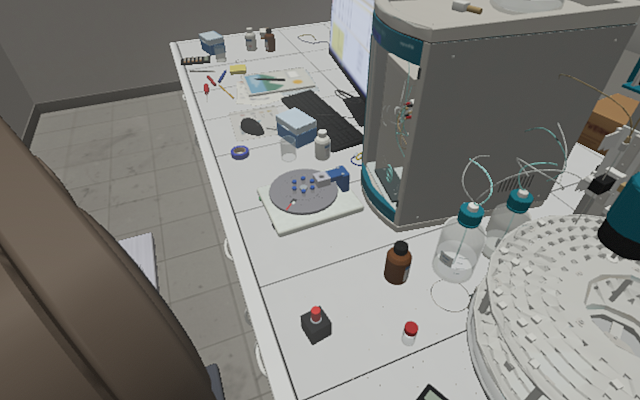

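The top crop shows the guide mouth at crop (285,184), the wheel hub at (288,239), the hole and red stroke at (320,283), and the pin's red handle top at (653,344) in the black stand. The side view agrees, with the pin at (316,314).

Run:
```python
from h import *
c=lambda u,v:(u/2.3+160,v/2.3+100)
im=cv2.cvtColor(cv2.imread('pics/t0.png'),cv2.COLOR_BGR2RGB).astype(int)
m=(im[...,0]>150)&(im[...,1]<90)&(im[...,2]<90); m[:,:425]=0;m[:225]=0;m[270:]=0;m[:,460:]=0
px=np.argwhere(m).mean(0)[::-1]; print('pinpx',px,m.sum())
print('pin',onz('top',px,.078), 'stand ctr?',onz('side',(316,311),.078))
print('guide',onz('top',c(285,184),.088))
for p in [(202,241),(378,241),(290,156),(290,328)]: print('wheel rim',onz('top',c(*p),.06))
for p in [(203,347),(385,343),(202,126),(378,122)]: print('base',onz('top',c(*p),.028))
```

```text
pinpx [443.5 249. ] 42
pin [ 0.45070408 -0.27680689  0.078     ] stand ctr? [ 0.45113761 -0.27861193  0.078     ]
guide [0.61575151 0.10075765 0.088     ]
wheel rim [0.56002146 0.19127289 0.06      ]
wheel rim [0.55962637 0.00364351 0.06      ]
wheel rim [0.65284745 0.09861754 0.06      ]
wheel rim [0.46737143 0.09605802 0.06      ]
base [0.44940535 0.19271781 0.028     ]
base [ 0.45358681 -0.00355221  0.028     ]
base [0.69570345 0.2008676  0.028     ]
base [0.69955612 0.00372082 0.028     ]
```

>>> jog_arm --motion '[[[0.035,-0.022,0.007,0,0,0.12,-0.2],[0.07,-0.044,0.014,0,0,0.24,-0.2],[0.105,-0.066,0.021,0,0,0.36,-0.2],[0.14,-0.088,0.03,0,0,0.36,-0.2],[0.175,-0.11,0.04,0,0,0.36,-0.2],[0.21,-0.132,0.05,0,0,0.36,-0.2],[0.245,-0.154,0.06,0,0,0.36,-0.2],[0.28,-0.176,0.066,0,0,0.36,-0.2],[0.312,-0.197,0.066,0,0,0.36,-0.2],[0.312,-0.197,0.066,0,0,0.36,-0.2]]]'

```text
clock: 1.38
position: [0.4565, -0.2686, 0.1605]
ee_rot: [-3.137, -0.064, -0.004]
force: [1.1, 0.4, 0.9]
width: 0.598
gripper_force: 0.0
```

```bash
cat > st.py <<'E'
from h import *
from scipy.spatial.transform import Rotation as Ro
def st():
    s=observe(); R=Ro.from_rotvec(s['ee_rot']).as_matrix(); print('t',round(float(s['clock']),2),'p',np.round(s['position'],4),'x',np.round(R[:,0],3),'y',np.round(R[:,1],3),'z',np.round(R[:,2],3),'F',np.round(s['force'],2),'w',round(float(s['width']),3),'g',s['gripper_force']); return s,R
E
python3 - <<'E'
from st import *
s,R=st(); P=camera_params('wrist'); im=img('wrist','w1.png'); p=silhouettes('pin','wrist')
for d in p[:2]: print(d['p'],d['pixel'],d['mask'].sum())
r=im.astype(int); m=((r[...,0]>130)&(r[...,1]<80)&(r[...,2]<80)).astype(np.uint8)
n,l,sv,c=cv2.connectedComponentsWithStats(m)
for i in range(1,n):
    if sv[i,4]>50: print(sv[i],c[i],onz('wrist',c[i],.075,P))
print(proj('wrist',[.451,-.277,.08],P))
E
```

```text
t 1.38 p [ 0.4565 -0.2686  0.1605] x [0.999 0.041 0.002] y [ 0.041 -0.999 -0.004] z [ 0.002  0.004 -1.   ] F [1.1  0.4  0.93] w 0.598 g 0.0
0.67 [325.3, 213.1] 641
[316 211  23  21 361] [326.74515235 220.99168975] [ 0.45095944 -0.27695698  0.075     ]
[326.95673805 222.78024643]
```

View pics/w1.png

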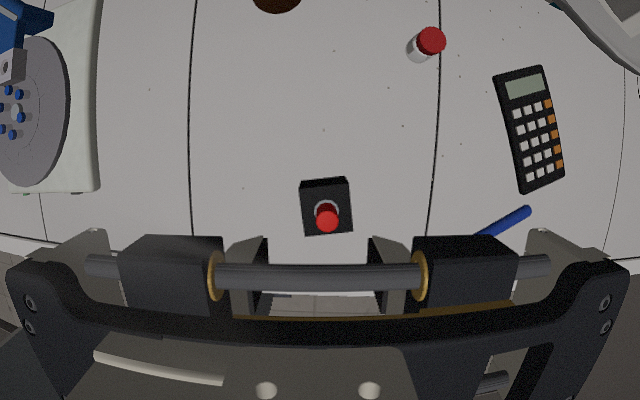

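The wrist view shows the pin's red top at about (327,221) and the black stand around it, with the vial and the calculator well clear. Both views agree the pin is at (0.451,-0.277).

>>> jog_arm --motion '[[[0,0,0.02,0,0,0,-0.2],[0,0,0.02,0,0,0,-0.2]]]'

```text
clock: 1.65
position: [0.4492, -0.2781, 0.1387]
ee_rot: [-3.141, -0.044, 0.005]
force: [-1.3, -0.8, -1.3]
width: 0.603
gripper_force: 0.0
```

Run:
```python
from st import *
st()
```

```text
t 1.65 p [ 0.4492 -0.2781  0.1387] x [ 1.     0.028 -0.003] y [ 0.028 -1.    -0.001] z [-0.003  0.001 -1.   ] F [-1.32 -0.78 -1.34] w 0.603 g 0.0
```

>>> jog_arm --motion '[[[0,0,0.03,0,0,0,-0.2],[0,0,0.06,0,0,0,-0.2],[0,0,0.075,0,0,0,-0.2],[0,0,0.085,0,0,0,-0.2],[0,0,0.085,0,0,0,1],[0,0,0.085,0,0,0,1],[0,0,0.085,0,0,0,1],[0,0,0.085,0,0,0,1],[0,0,0.085,0,0,0,1]]]' --force 25

```text
clock: 2.4
position: [0.4519, -0.2778, 0.0568]
ee_rot: [3.14, 0.047, 0.003]
force: [0.0, 0.4, 0.1]
width: 0.286
gripper_force: 0.0
```

Run:
```python
from st import *
st()
```

```text
t 2.4 p [ 0.4519 -0.2778  0.0568] x [1.    0.03  0.002] y [ 0.03  -1.     0.001] z [ 0.002 -0.001 -1.   ] F [0.04 0.39 0.07] w 0.286 g 0.0
```

>>> jog_arm --motion '[[[0,0,0,0,0,0,1],[0,0,0,0,0,0,1],[0,0,0,0,0,0,1],[0,0,-0.02,0,0,0,1],[0,0,-0.05,0,0,0,1],[0,0,-0.08,0,0,0,1],[0,0,-0.11,0,0,0,1],[0,0,-0.13,0,0,0,1],[0,0,-0.13,0,0,0,1]]]'

```text
clock: 3.15
position: [0.4534, -0.2785, 0.1902]
ee_rot: [3.138, 0.046, 0.01]
force: [0.6, -0.4, -0.0]
width: 0.2
gripper_force: 25.0
```

Run:
```python
from st import *
st()
```

```text
t 3.15 p [ 0.4534 -0.2785  0.1902] x [1.    0.03  0.006] y [ 0.03  -1.     0.003] z [ 0.006 -0.003 -1.   ] F [ 0.62 -0.41 -0.04] w 0.2 g 24.999426305294037
```

>>> jog_arm --motion '[[[0.02,-0.035,0,0,0,0,1],[0.04,-0.07,0,0,0,0,1],[0.06,-0.105,0,0,0,0,1],[0.08,-0.14,0,0,0,0,1],[0.1,-0.175,0,0,0,0,1],[0.12,-0.21,0,0,0,0,1],[0.14,-0.245,0,0,0,0,1],[0.15,-0.28,0,0,0,0,1],[0.15,-0.31,0,0,0,0,1],[0.15,-0.32,0,0,0,0,1]]]'

```text
clock: 3.98
position: [0.5911, 0.0537, 0.1846]
ee_rot: [-3.138, -0.057, 0.002]
force: [-0.3, 1.5, -0.5]
width: 0.202
gripper_force: 25.0
```

>>> jog_arm --motion '[[[0,0,0,0,0,0,1],[0,0,0,0,0,0,1],[0,0,0,0,0,0,1],[0,0,0,0,0,0,1]]]'

```text
clock: 4.32
position: [0.5916, 0.0447, 0.1855]
ee_rot: [3.14, 0.042, -0.0]
force: [0.6, -0.8, -0.7]
width: 0.201
gripper_force: 25.0
```

Run:
```python
from st import *
s,R=st(); P=camera_params('wrist'); im=img('wrist','w2.png')
print('guide pred',proj('wrist',[.616,.101,.088],P))
foot=s['position']+R[:,2]*.051; print('foot pred',foot,proj('wrist',foot,P))
np.save('P2.npy',P,allow_pickle=True)
```

```text
t 4.32 p [0.5916 0.0447 0.1855] x [ 1.     0.027 -0.   ] y [ 0.027 -1.     0.001] z [-0.    -0.001 -1.   ] F [ 0.59 -0.76 -0.7 ] w 0.201 g 24.99918133020401
guide pred [250.85268182 180.43053939]
foot pred [0.59155838 0.04464755 0.13452832] [316.35778332 227.26251059]
```

View pics/w2.png

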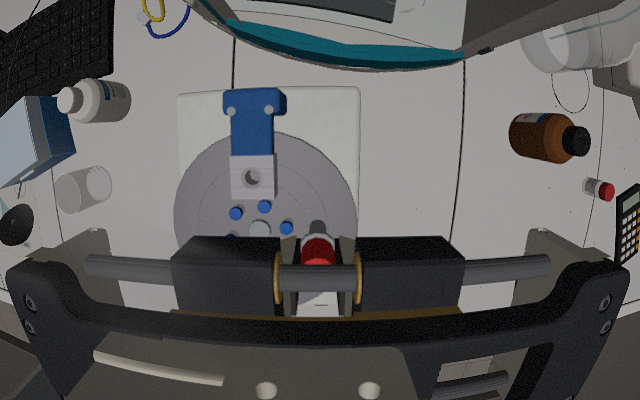

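The wrist view shows the guide block with its mouth at about (252,176). The pin's foot hangs at about (317,227), as predicted, so the pin sits straight in the grip.

Run:
```python
from st import *
P=np.load('P2.npy',allow_pickle=True).item(); im=cv2.imread('pics/w2.png'); g=cv2.cvtColor(im,cv2.COLOR_BGR2GRAY)
big=cv2.resize(g[145:210,220:290],None,fx=8,fy=8,interpolation=cv2.INTER_CUBIC); cv2.imwrite('pics/w2c.png',big)
for c in cv2.HoughCircles(cv2.GaussianBlur(big,(9,9),0),cv2.HOUGH_GRADIENT,1,20,param1=60,param2=20,minRadius=30,maxRadius=110)[0][:4]:
    px=(c[0]/8+220-.44,c[1]/8+145-.44); print(c,px,onz('wrist',px,.088,P))
f=[cv2.resize(im[205:240,295:340],None,fx=8,fy=8)]; 
cv2.imwrite('pics/w2d.png',np.hstack([cv2.copyMakeBorder(cv2.cvtColor(big,8),0,0,0,0,0)[:280],f[0][:280]]) )
cv2.imwrite('pics/w2d.png',cv2.resize(np.vstack([cv2.cvtColor(big,8),cv2.resize(f[0],(560,436))])[:, :],None,fx=.6,fy=.6))
```

```text
Traceback (most recent call last):
TypeError: 'NoneType' object is not subscriptable
```

Run:
```python
import cv2,numpy as np
im=cv2.imread('pics/w2.png')
a=cv2.resize(im[145:210,220:290],(560,520),interpolation=cv2.INTER_CUBIC)
b=cv2.resize(im[212:240,300:335],(280,224),interpolation=cv2.INTER_CUBIC)
o=np.zeros((520,800,3),np.uint8); o[:,:560]=a; o[:224,560:]=b[:,:240]; cv2.imwrite('pics/w2d.png',o)
```

```text
(no output)
```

View pics/w2d.png

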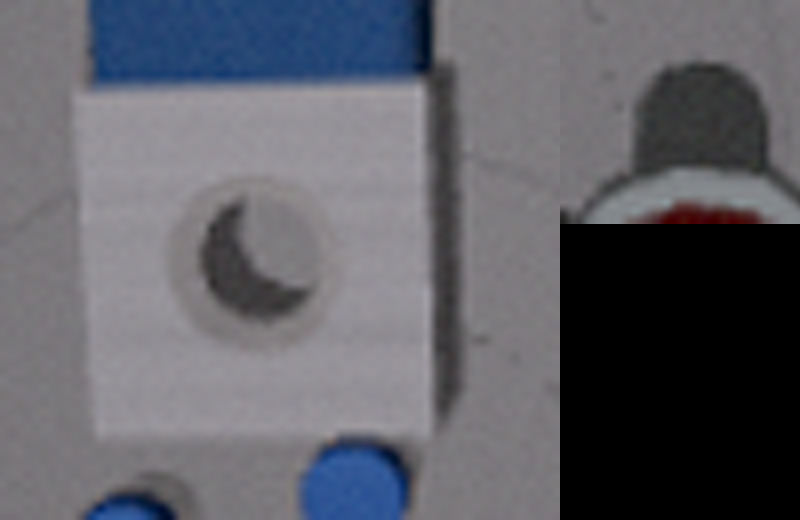

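The enlarged crop shows the chamfer ring centred at crop (255,262), which is pixel (251.4,177.3). The pin shank is centred at column 317.2.

Run:
```python
from st import *
P=np.load('P2.npy',allow_pickle=True).item()
print('guide',onz('wrist',(251.4,177.3),.088,P))
p=np.array([.59156,.04465,.1345])
# foot extents: shank front edge predicted row for 12mm cylinder (bevel top) and foot
for r,z in [(.0043,0),(.006,.0022)]:
    print(proj('wrist',p+[r,0,z],P),proj('wrist',p+[0,r,z],P),proj('wrist',p+[0,-r,z],P))
```

```text
guide [0.61870349 0.10047878 0.088     ]
[316.51076668 221.48630216] [310.30948403 227.09382344] [322.3980941  227.39618361]
[316.5691123  220.11414806] [307.83310176 228.02351292] [324.86107706 228.44900093]
```

>>> jog_arm --motion '[[[0.014,-0.028,0,0,0,0,1],[0.0275,-0.0557,0.01,0,0,0,1],[0.0275,-0.0557,0.025,0,0,0,1],[0.0275,-0.0557,0.038,0,0,0,1],[0.0275,-0.0557,0.038,0,0,0,1],[0.0275,-0.0557,0.038,0,0,0,1],[0.0275,-0.0557,0.038,0,0,0,1]]]'

```text
clock: 4.95
position: [0.618, 0.1024, 0.1485]
ee_rot: [3.141, 0.044, 0.001]
force: [0.2, 0.6, -1.4]
width: 0.199
gripper_force: 25.0
```

Run:
```python
from st import *
s,R=st(); P=camera_params('wrist'); im=cv2.cvtColor(img('wrist','w3.png'),4)
print('guide pred',proj('wrist',[.6187,.1005,.088],P), 'foot',proj('wrist',s['position']+R[:,2]*.051,P))
a=cv2.resize(im[150:250,270:370],(600,600),interpolation=cv2.INTER_CUBIC)
cv2.imwrite('pics/w3c.png',a)
```

```text
t 4.95 p [0.618  0.1024 0.1485] x [1.    0.028 0.001] y [ 0.028 -1.     0.   ] z [ 0.001 -0.    -1.   ] F [ 0.19  0.65 -1.39] w 0.199 g 24.99926894903183
guide pred [318.9670847  222.36326835] foot [316.32833896 227.27460039]
```

View pics/w3c.png

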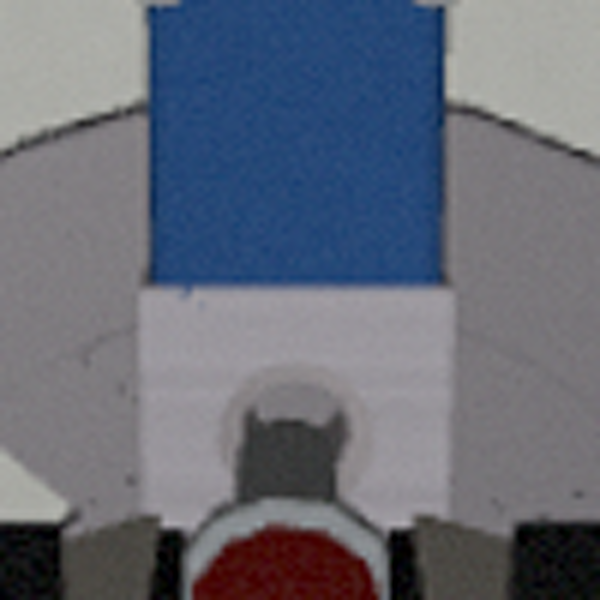

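The close view shows the mouth's ring centred at crop column 296 with its far edge at row 362. The pin shank is centred at column 289 with its front edge at row 420, so the pin is about 1 mm off sideways.

Run:
```python
from st import *
s,R=st(); P=camera_params('wrist')
T=P['T']; g=onz('wrist',(296/6+270-.42,362/6+150-.42),.088,P); g[0]-=.00975
# block back edge: row 287
b=onz('wrist',(297.5/6+270-.42,287/6+150-.42),.088,P); b[0]-=.019
f=onz('wrist',(289/6+270-.42,420/6+150-.42),.1485-.051+.0012,P); f[0]-=.0055
print(g,b,f, s['position'])
```

```text
t 5.0 p [0.6181 0.1026 0.1488] x [1.    0.028 0.001] y [ 0.028 -1.     0.   ] z [ 0.001  0.    -1.   ] F [-0.09  0.07 -0.66] w 0.202 g 24.99925822019577
[0.6186278  0.10105702 0.088     ] [0.61876957 0.10115041 0.088     ] [0.61873275 0.10180818 0.0987    ] [0.61814737 0.10259912 0.14879365]
```

>>> jog_arm --motion '[[[0,0.0008,0,0,0,0,1],[0,0.0008,0.006,0,0,0,1],[0,0.0008,0.012,0,0,0,1],[0,0.0008,0.016,0,0,0,1],[0,0.0008,0.02,0,0,0,1],[0,0.0008,0.02,0,0,0,1]]]' --force 25

```text
clock: 5.5
position: [0.6172, 0.102, 0.1266]
ee_rot: [3.14, 0.046, -0.002]
force: [1.2, -1.3, -0.9]
width: 0.197
gripper_force: 25.0
```

>>> jog_arm --motion '[[[0,0,0.007,0,0,0,1],[0,0,0.013,0,0,0,1],[0,0,0.013,0,0,0,1],[0,0,0.013,0,0,0,1]]]'

```text
clock: 5.83
position: [0.6173, 0.1021, 0.1141]
ee_rot: [3.141, 0.046, -0.001]
force: [1.2, -3.0, -1.7]
width: 0.198
gripper_force: 25.0
```

Run:
```python
from st import *
st()
```

```text
t 5.83 p [0.6173 0.1021 0.1141] x [ 1.     0.029 -0.001] y [ 0.029 -1.     0.001] z [-0.001 -0.001 -1.   ] F [ 1.19 -3.04 -1.73] w 0.198 g 25.00233918428421
```

>>> jog_arm --motion '[[[0.0002,0.0005,0.001,0,0,0,1],[0.0002,0.0005,0.001,0,0,0,1],[0.0002,0.0005,0.001,0,0,0,0.2],[0.0002,0.0005,0.001,0,0,0,0.2],[0.0002,0.0005,0.001,0,0,0,0.2],[0.0002,0.0005,-0.02,0,0,0,0.2],[0.0002,0.0005,-0.05,0,0,0,0.2],[0.0002,0.0005,-0.08,0,0,0,0.2],[0.0002,0.0005,-0.08,0,0,0,0.2],[0.0002,0.0005,-0.08,0,0,0,0.2]]]'

```text
clock: 6.67
position: [0.619, 0.103, 0.197]
ee_rot: [-3.14, -0.047, -0.007]
force: [-0.1, -0.2, -1.3]
width: 0.403
gripper_force: 0.0
```

Run:
```python
from st import *
st(); P=camera_params('wrist'); im=cv2.cvtColor(img('wrist','w4.png'),4)
a=img('top','t4.png'); b=img('top','t5.png')
o=np.vstack([im[100:300,160:480],cv2.cvtColor(a,4)[110:270,200:360][:, :].repeat(2,0).repeat(2,1)[:300]])
cv2.imwrite('pics/w4c.png',o)
for p in ([.618,.101,.136],[.618,.101,.102],[.618,.101,.122]): print(proj('wrist',p,P),proj('top',p))
```

```text
t 6.67 p [0.619 0.103 0.197] x [1.    0.03  0.004] y [ 0.03  -1.    -0.001] z [ 0.004  0.001 -1.   ] F [-0.13 -0.15 -1.32] w 0.403 g 0.0
[319.20173067 224.6188798 ] [281.79498494 174.56167915]
[319.02145581 212.35326312] [283.25267331 177.8097905 ]
[319.12188084 219.17118125] [282.40668247 175.92470141]
```

View pics/w4c.png

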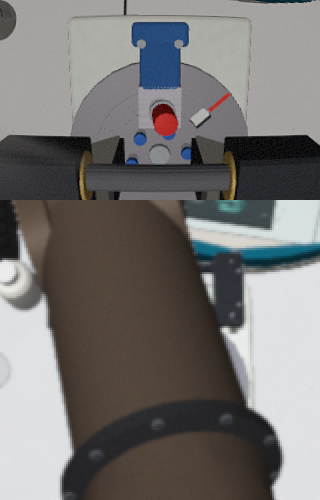

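The wrist crop shows the pin standing in the guide, its red top at about (325,223) and leaning slightly with the drag. The hole and red stroke have moved, so the wheel is turning. The arm hides the wheel from the top camera, so I'll use the wrist camera for speed.

>>> jog_arm --motion '[[[-0.035,0,0,0,0,0,1],[-0.07,0.001,0,0,0,0,1],[-0.105,0.002,0,0,0,0,1],[-0.1357,0.002,0.02,0,0,0,1],[-0.1357,0.002,0.055,0,0,0,1],[-0.1357,0.002,0.09,0,0,0,1],[-0.1357,0.002,0.12,0,0,0,1],[-0.1357,0.002,0.12,0,0,0,1],[-0.1357,0.002,0.12,0,0,0,1]]]'

```text
clock: 7.57
position: [0.4804, 0.0957, 0.0734]
ee_rot: [3.14, 0.047, -0.008]
force: [-0.0, -0.0, 0.3]
width: 0.003
gripper_force: 0.0
```

```bash
cat > sp.py <<'E'
from st import *
# wheel speed from the red stroke + pin state in the wrist view
C=np.array([.5637,.0995]); G=np.array([.6187,.1012])
def look(n=4,save=None,nF=1):
    out=[]
    for i in range(n):
        s=observe(); P=camera_params('wrist'); im=get_image('wrist').astype(int)
        red=(im[...,0]>im[...,1]+60)&(im[...,0]>im[...,2]+60)&(im[...,0]>100)
        v,u=np.nonzero(red)
        W=np.array([onz('wrist',p,.06,P)[:2] for p in zip(u,v)]).reshape(-1,2)
        d=W-C; r=np.hypot(*d.T); px=proj('wrist',[*G,.13],P)
        far=np.hypot(u-px[0],v-px[1])>30
        k=(r>.062)&(r<.097)&far; a=np.arctan2(*d[k].sum(0)[::-1])-.03 if k.sum()>8 else np.nan
        hp=red&(np.hypot(*(np.mgrid[:400,:640][::-1]-px[:,None,None]))<45)
        vv,uu=np.nonzero(hp)
        out.append((round(float(s['clock']),3),round(float(a),2),int(k.sum()),'pin top/bottom rows,med col',(int(vv.min()),int(vv.max()),int(np.median(uu))) if len(vv) else None,'F',np.round(s['force'],1).tolist(),'z',round(float(s['position'][2]),4)))
    for o in out: print(*o)
    print('pred riding top',proj('wrist',[*G,.136],P),'home top',proj('wrist',[*G,.122],P))
    if save: cv2.imwrite('pics/'+save,cv2.cvtColor(im.astype(np.uint8),4))
E
python3 - <<'E'
from sp import *
st(); look(6,'w5.png')
E
```

```text
t 7.57 p [0.4804 0.0957 0.0734] x [ 1.     0.03  -0.005] y [ 0.03  -1.     0.001] z [-0.005 -0.001 -1.   ] F [-0.01 -0.05  0.28] w 0.003 g 0.0
7.567 1.83 272 pin top/bottom rows,med col None F [-0.0, -0.0, 0.3] z 0.0734
7.617 2.4 269 pin top/bottom rows,med col None F [-0.2, 0.7, 0.7] z 0.0749
7.667 2.97 98 pin top/bottom rows,med col None F [0.2, -0.3, 0.9] z 0.0757
7.717 -2.74 154 pin top/bottom rows,med col None F [0.6, -0.2, 0.2] z 0.0762
7.767 -2.16 269 pin top/bottom rows,med col None F [-0.0, 0.2, 0.4] z 0.0763
7.817 -1.59 262 pin top/bottom rows,med col None F [-0.2, 0.4, -0.2] z 0.0763
pred riding top [312.82147472 -54.64721571] home top [313.32508488 -36.1337485 ]
```

View pics/w5.png

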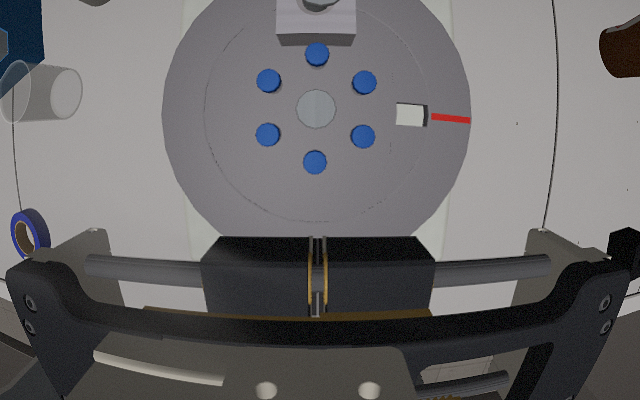

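The wrist view clearly shows the wheel, its hole at (410,115) and the red stroke. The measured speed is about 11.4 rad/s. The shut fingertips are over the open side of the band.

>>> jog_arm --motion '[[[0,0,0.006,0,0,0,1],[0,0,0.011,0,0,0,1],[0,0,0.014,0,0,0,1],[0,0,0.0155,0,0,0,1],[0,0,0.016,0,0,0,1],[0,0,0.0165,0,0,0,1],[0,0,0.0165,0,0,0,1],[0,0,0.0165,0,0,0,1]]]'

```text
clock: 8.53
position: [0.4823, 0.0961, 0.0584]
ee_rot: [3.141, 0.046, 0.001]
force: [0.4, -1.3, 2.3]
width: 0.006
gripper_force: 1.5
```

Run:
```python
from sp import *
look(6)
```

```text
8.533 -2.6 178 pin top/bottom rows,med col None F [0.4, -1.3, 2.3] z 0.0584
8.583 -2.33 317 pin top/bottom rows,med col None F [-0.5, -1.1, 2.7] z 0.0584
8.633 -2.13 311 pin top/bottom rows,med col None F [-0.0, -0.6, 3.0] z 0.0584
8.683 -1.86 308 pin top/bottom rows,med col None F [-1.3, -1.0, 2.7] z 0.0584
8.733 -1.58 311 pin top/bottom rows,med col None F [-0.3, -1.1, 3.8] z 0.0583
8.783 -1.27 304 pin top/bottom rows,med col None F [0.5, -2.5, 3.7] z 0.0583
pred riding top [311.42684868 -87.15857968] home top [312.13015097 -63.1637969 ]
```

>>> jog_arm --motion '[[[0,0,0.0002,0,0,0,1],[0,0,0.0004,0,0,0,1],[0,0,0.0004,0,0,0,1],[0,0,0.0004,0,0,0,1]]]'

```text
clock: 9.17
position: [0.4822, 0.0961, 0.0578]
ee_rot: [3.141, 0.047, 0.0]
force: [0.0, -3.2, 3.4]
width: 0.002
gripper_force: 1.9
```

Run:
```python
from sp import *
look(6)
```

```text
9.167 nan 0 pin top/bottom rows,med col None F [0.0, -3.2, 3.4] z 0.0578
9.217 nan 0 pin top/bottom rows,med col None F [-0.9, -2.1, 3.3] z 0.0578
9.267 0.7 161 pin top/bottom rows,med col None F [-0.6, -0.4, 3.7] z 0.0578
9.317 0.89 294 pin top/bottom rows,med col None F [-0.9, -0.8, 2.9] z 0.0578
9.367 1.12 294 pin top/bottom rows,med col None F [-0.6, -1.4, 4.5] z 0.0578
9.417 1.35 305 pin top/bottom rows,med col None F [-0.4, -3.4, 3.2] z 0.0578
pred riding top [311.13171263 -88.26041773] home top [311.86827347 -64.08601142]
```

>>> jog_arm --motion '[[[0,0,0.0003,0,0,0,1],[0,0,0.0007,0,0,0,1],[0,0,0.0007,0,0,0,1],[0,0,0.0007,0,0,0,1]]]'

```text
clock: 9.8
position: [0.4822, 0.0961, 0.0571]
ee_rot: [3.141, 0.047, 0.0]
force: [0.1, -1.3, 4.9]
width: 0.007
gripper_force: 2.5
```

Run:
```python
from sp import *
look(4)
```

```text
9.8 2.59 192 pin top/bottom rows,med col None F [0.1, -1.3, 4.9] z 0.0571
9.85 2.75 106 pin top/bottom rows,med col None F [0.3, -1.8, 4.3] z 0.0572
9.9 2.9 59 pin top/bottom rows,med col None F [-0.5, -1.7, 6.4] z 0.0571
9.95 3.02 35 pin top/bottom rows,med col None F [1.3, -1.9, 4.9] z 0.0572
pred riding top [311.03129278 -89.50562802] home top [311.7827492  -65.09332377]
```

>>> jog_arm --motion '[[[0,0,0.0002,0,0,0,1],[0,0,0.0003,0,0,0,1],[0,0,0.0003,0,0,0,1],[0,0,0.0003,0,0,0,1],[0,0,0.0003,0,0,0,1],[0,0,0.0003,0,0,0,1],[0,0,0.0003,0,0,0,1],[0,0,0.0003,0,0,0,1]]]'

```text
clock: 10.67
position: [0.4823, 0.0961, 0.0569]
ee_rot: [3.141, 0.047, 0.0]
force: [-0.2, -2.1, 5.3]
width: 0.002
gripper_force: 2.7
```

Run:
```python
from sp import *
look(3)
```

```text
10.667 -1.64 307 pin top/bottom rows,med col None F [-0.2, -2.1, 5.3] z 0.0569
10.717 -1.53 310 pin top/bottom rows,med col None F [-0.6, -3.2, 3.9] z 0.0569
10.767 -1.41 311 pin top/bottom rows,med col None F [0.3, -1.8, 4.3] z 0.0569
pred riding top [311.06646826 -89.97644137] home top [311.81611246 -65.468721  ]
```

>>> jog_arm --motion '[[[0,0,0,0,0,0,1],[0,0,0,0,0,0,1],[0,0,0,0,0,0,1],[0,0,0,0,0,0,1],[0,0,0,0,0,0,1],[0,0,0,0,0,0,1],[0,0,0,0,0,0,1],[0,0,0,0,0,0,1],[0,0,0,0,0,0,1],[0,0,0,0,0,0,1]]]'

```text
clock: 11.65
position: [0.4822, 0.0964, 0.0569]
ee_rot: [-3.141, -0.047, -0.0]
force: [0.5, -1.0, 6.4]
width: 0.0
gripper_force: 2.8
```

Run:
```python
from sp import *
look(4,'w6.png')
```

```text
11.65 nan 0 pin top/bottom rows,med col None F [0.5, -1.0, 6.4] z 0.0569
11.7 nan 0 pin top/bottom rows,med col None F [-0.4, -2.1, 7.1] z 0.0569
11.75 nan 0 pin top/bottom rows,med col None F [-0.2, -1.4, 6.0] z 0.0569
11.8 nan 0 pin top/bottom rows,med col None F [-0.2, -1.7, 4.8] z 0.0569
pred riding top [312.01513314 -89.96535725] home top [312.66213425 -65.46430047]
```

>>> jog_arm --motion '[[[0,0,0,0,0,0,1],[0,0,0,0,0,0,1],[0,0,0,0,0,0,1],[0,0,0,0,0,0,1],[0,0,0,0,0,0,1],[0,0,0,0,0,0,1]]]'

```text
clock: 12.35
position: [0.4822, 0.0964, 0.0569]
ee_rot: [-3.141, -0.047, -0.0]
force: [0.2, -1.6, 6.4]
width: 0.0
gripper_force: 2.8
```

Run:
```python
from sp import *
look(2,'w7.png')
a,b=cv2.imread('pics/w6.png'),cv2.imread('pics/w7.png'); print(cv2.absdiff(a,b)[20:200,220:420].mean(), (cv2.absdiff(a,b)[20:200,220:420].max(2)>60).sum())
```

```text
12.35 nan 0 pin top/bottom rows,med col None F [0.2, -1.6, 6.4] z 0.0569
12.4 nan 0 pin top/bottom rows,med col None F [0.0, -1.4, 5.1] z 0.0569
pred riding top [312.0157777  -89.96509447] home top [312.66268647 -65.46407856]
2.075712962962963 0
```

>>> jog_arm --motion '[[[0,0,-0.0006,0,0,0,1],[0,0,-0.0012,0,0,0,1],[0,0,-0.0018,0,0,0,1],[0,0,-0.0024,0,0,0,1],[0,0,-0.0035,0,0,0,1],[0,0,-0.006,0,0,0,1],[0,0,-0.01,0,0,0,1],[0,0,-0.02,0,0,0,1]]]'

```text
clock: 13.12
position: [0.4812, 0.096, 0.0764]
ee_rot: [3.141, 0.047, -0.004]
force: [-1.1, 0.0, -0.8]
width: 0.005
gripper_force: 0.0
```

Run:
```python
from sp import *
look(3,'w8.png')
```

```text
13.117 nan 0 pin top/bottom rows,med col None F [-1.1, 0.0, -0.8] z 0.0764
13.167 nan 0 pin top/bottom rows,med col None F [0.7, -0.2, 0.6] z 0.0787
13.217 nan 0 pin top/bottom rows,med col None F [0.5, 0.4, 0.1] z 0.0783
pred riding top [313.02183918 -52.52169992] home top [313.49470973 -34.47684269]
```

>>> jog_arm --motion '[[[0,0,-0.04,0,0,0,1],[0,0,-0.08,0,0,0,1],[0,0,-0.105,0,0,0,1],[0.035,0,-0.115,0,0,0,1],[0.07,0,-0.115,0,0,0,1],[0.105,0,-0.115,0,0,0,1],[0.1365,0,-0.115,0,0,0,1],[0.1365,0,-0.115,0,0,0,1],[0.1365,0,-0.115,0,0,0,1],[0.1365,0,-0.115,0,0,0,1]]]'

```text
clock: 14.1
position: [0.6177, 0.1002, 0.1912]
ee_rot: [3.141, 0.047, -0.002]
force: [-0.8, -0.7, 0.2]
width: 0.003
gripper_force: 0.0
```

Run:
```python
from sp import *
st(); look(2,'w9.png')
im=cv2.imread('pics/w9.png'); cv2.imwrite('pics/w9c.png',cv2.resize(im[130:260,250:410],(800,650))[:600])
```

```text
t 14.1 p [0.6177 0.1002 0.1912] x [ 1.     0.03  -0.002] y [ 0.03 -1.    0.  ] z [-0.002 -0.    -1.   ] F [-0.81 -0.74  0.2 ] w 0.003 g 0.0
14.1 nan 0 pin top/bottom rows,med col (210, 232, 322) F [-0.8, -0.7, 0.2] z 0.1912
14.15 nan 0 pin top/bottom rows,med col (210, 232, 322) F [-0.3, 1.0, 0.7] z 0.1915
pred riding top [315.15765439 223.53767494] home top [315.27843711 217.91823602]
```

View pics/w9c.png

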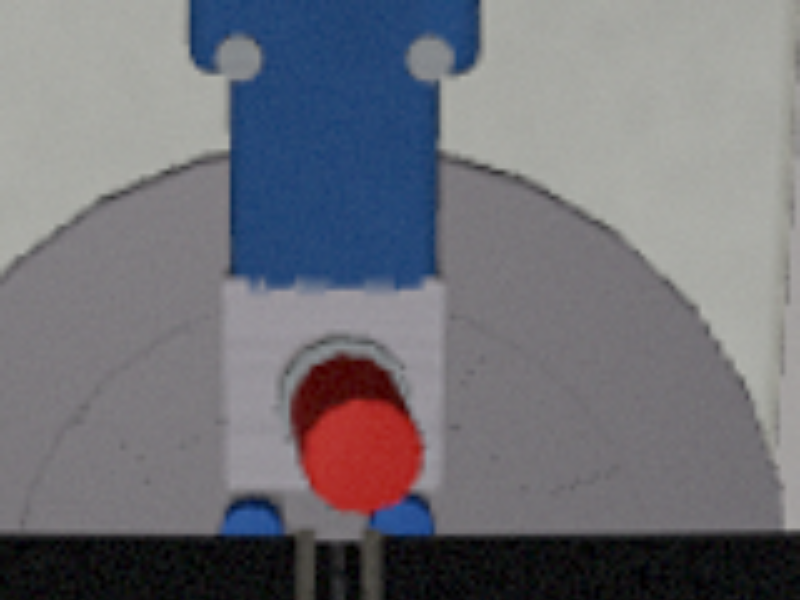

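The wrist crop shows the pin caught and leaning, its red top at (322,221), slightly lower than riding height. The wheel stands still with the stroke hidden under the bridge. Next I press it down from above.

>>> jog_arm --motion '[[[0,0.002,0.02,0,0,0,1],[0,0.002,0.04,0,0,0,1],[0,0.002,0.052,0,0,0,1],[0,0.002,0.056,0,0,0,1],[0,0.002,0.058,0,0,0,1],[0,0.002,0.06,0,0,0,1],[0,0.002,0.062,0,0,0,1],[0,0.002,0.062,0,0,0,1],[0,0.002,0.062,0,0,0,1]]]'

```text
clock: 14.95
position: [0.619, 0.0983, 0.1304]
ee_rot: [-3.141, -0.047, -0.002]
force: [-0.6, -0.2, -0.7]
width: 0.003
gripper_force: 0.1
```

>>> jog_arm --motion '[[[0,0,0.001,0,0,0,1],[0,0,0.002,0,0,0,1],[0,0,0.003,0,0,0,1],[0,0,0.004,0,0,0,1],[0,0,0.004,0,0,0,1]]]'

```text
clock: 15.37
position: [0.6187, 0.0984, 0.1258]
ee_rot: [-3.141, -0.047, -0.0]
force: [1.2, 0.2, 2.8]
width: 0.005
gripper_force: 1.0
```

>>> jog_arm --motion '[[[0,0,0.0007,0,0,0,1],[0,0,0.0014,0,0,0,1],[0,0,0.002,0,0,0,1],[0,0,0.002,0,0,0,1],[0,0,0.002,0,0,0,1]]]'

```text
clock: 15.78
position: [0.6187, 0.0984, 0.1238]
ee_rot: [-3.141, -0.047, -0.0]
force: [0.7, 2.5, 2.2]
width: -0.001
gripper_force: 1.1
```

>>> jog_arm --motion '[[[0,0,0.0006,0,0,0,1],[0,0,0.0012,0,0,0,1],[0,0,0.0018,0,0,0,1],[0,0,0.0018,0,0,0,1],[0,0,0.0018,0,0,0,1]]]'

```text
clock: 16.2
position: [0.6193, 0.0987, 0.1231]
ee_rot: [-3.141, -0.047, -0.003]
force: [-1.2, 1.8, 10.1]
width: 0.006
gripper_force: 5.0
```

>>> jog_arm --motion '[[[0,0,0.0005,0,0,0,1],[0,0,0.001,0,0,0,1],[0,0,0.001,0,0,0,1],[0,0,0.001,0,0,0,1]]]'

```text
clock: 16.53
position: [0.6198, 0.099, 0.1229]
ee_rot: [-3.14, -0.047, -0.005]
force: [-2.7, 2.5, 16.0]
width: 0.004
gripper_force: 7.6
```

Run:
```python
from sp import *
st(); look(1,'w10.png')
```

```text
t 16.53 p [0.6198 0.099  0.1229] x [1.    0.03  0.003] y [ 0.03  -1.    -0.001] z [ 0.003  0.001 -1.   ] F [-2.68  2.53 15.95] w 0.004 g 7.644148103527186
16.533 nan 0 pin top/bottom rows,med col None F [-2.7, 2.5, 16.0] z 0.1229
pred riding top [311.81438281 268.2318796 ] home top [312.25701301 257.32520954]
```

>>> jog_arm --motion '[[[0,0,-0.003,0,0,0,1],[0,-0.002,-0.02,0,0,0,1],[0,-0.002,-0.05,0,0,0,1],[0,-0.002,-0.07,0,0,0,1],[-0.03,-0.002,-0.07,0,0,0,1],[-0.05,-0.002,-0.07,0,0,0,1],[-0.05,-0.002,-0.07,0,0,0,1],[-0.05,-0.002,-0.07,0,0,0,1],[-0.05,-0.002,-0.07,0,0,0,1]]]'

```text
clock: 17.33
position: [0.5689, 0.0983, 0.1909]
ee_rot: [3.141, 0.046, -0.0]
force: [0.4, 0.5, -1.6]
width: 0.001
gripper_force: 0.0
```

Run:
```python
from sp import *
st(); look(2,'w11.png'); a=img('side','s11.png')
im=cv2.imread('pics/w11.png'); P=camera_params('wrist')
print([proj('wrist',[*G,z],P) for z in (.088,.092,.102,.122)])
print([proj('side',[*G,z]) for z in (.088,.092,.122,.136)])
o=np.zeros((600,800,3),np.uint8); o[:,:400]=cv2.resize(im[100:220,280:360],(400,600),interpolation=2)
b=cv2.cvtColor(a,4); o[:,400:]=cv2.resize(b[150:210,300:340],(400,600),interpolation=2); cv2.imwrite('pics/f.png',o)
```

```text
t 17.33 p [0.5689 0.0983 0.1909] x [ 1.     0.029 -0.   ] y [ 0.029 -1.     0.   ] z [-0. -0. -1.] F [ 0.37  0.49 -1.61] w 0.001 g 0.0
17.333 nan 0 pin top/bottom rows,med col (142, 166, 320) F [0.4, 0.5, -1.6] z 0.1909
17.383 nan 0 pin top/bottom rows,med col (142, 166, 320) F [-0.4, -0.9, -0.4] z 0.1908
pred riding top [314.2310944  156.75402371] home top [314.41277497 154.92320392]
[array([314.96723035, 151.32288124]), array([314.93191464, 151.70230866]), array([314.83868174, 152.70438119]), array([314.62790634, 154.97189776])]
[array([322.03573438, 175.33940636]), array([322.02378991, 174.18144283]), array([321.93219   , 165.30123651]), array([321.88818658, 161.03529925])]
```

View pics/f.png

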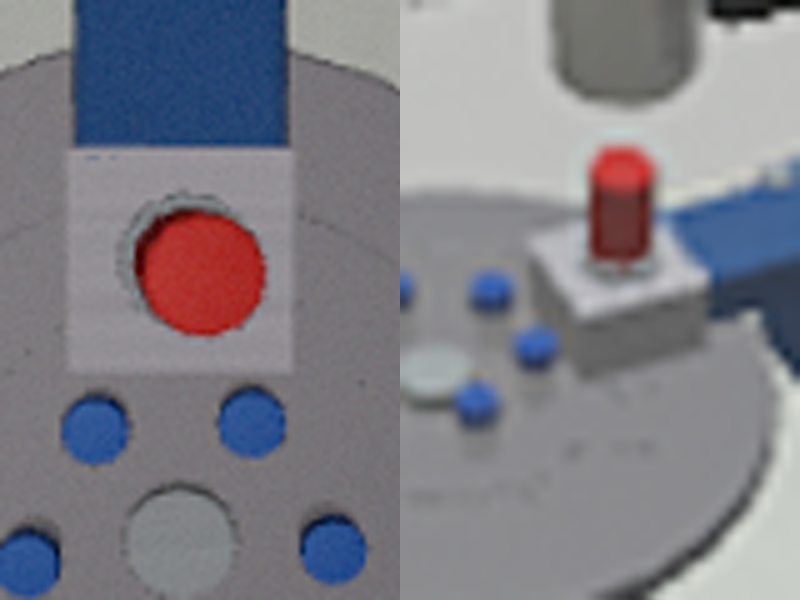

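The final view shows the collar on the guide. The pin's top is at side row 167, against a prediction of 165 for home and 161 for riding. The wheel is still and the gripper is clear.

```bash
python3 -c "
from cell import *
print(sign_off())"
```

```text
the job is handed in; nothing more can be done
None
```

The wheel is locked: the pin caught in the hole and is pressed home until its collar stopped on the guide (about 16 N). It leans about 3–4° under the clutch load, so by my estimate the collar rests on one edge. I let go of everything, did not move the other things, and handed the job in at about 17 s.

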